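Make up two electronics lab kits from the bench stock

TASK

Make up the two lab kits: put the blue capacitor and the copper coil in the green tray, and the heat sink and the long power module in the orange tray, each part the way up it is now, flat on the tray floor with a bay to itself. The module is packed too tightly between its two rails to be gripped, so push it endways out of them first. Set the parts down rather than dropping them, let go of them, and leave the black capacitor and the relay where they are.

Things in the scene. Friction and masses are not known exactly. Their poses are not given: they have to be found in the camera images.
- green_tray: green tray, fixed to the bench, kit one (blue capacitor and coil). Outside 123 mm (its x) by 152 mm (its y), 14 mm high; floor 4 mm thick; walls 4 mm thick and 14 mm high. A divider along its x at y = 0 makes two equal bays, each 115 mm (x) by 70 mm (y) inside, centred at y = +37 and -37 mm. Origin: centre of its underside, on the bench.
- orange_tray: orange tray, fixed to the bench, kit two (heat sink and power module). Outside 123 mm (its x) by 152 mm (its y), 14 mm high; floor 4 mm thick; walls 4 mm thick and 14 mm high. A divider along its x at y = 0 makes two equal bays, each 115 mm (x) by 70 mm (y) inside, centred at y = +37 and -37 mm. Origin: centre of its underside, on the bench.
- channel: stock channel fixed to the bench: two parallel bare aluminium rails, each 85 mm long (along its x), 20 mm wide and 30 mm high, with a gap of 44 mm between them, open at both ends and above, with no floor. Origin: midway between the rails, on the bench; x along the rails.
- module: loose power module, dark grey block 95 mm long (its x), 36 mm wide (y), 30 mm high, yellow band, white terminal strip at one end, about 140 g. Starts on the bench between the rails, level with their tops, 5 mm out at each end, 4 mm free at each side: no finger room. Slides on the bench when an end is pushed along the channel, either way. Origin: centre of its underside.
- heat_sink: loose black heat sink with seven upright fins, 50 mm long (its x, along the fins), 44 mm wide (its y, flat outer fins that can be gripped), 30 mm high, about 90 g, standing on its base on the bench. Origin: centre of its underside; z up.
- coil: loose copper-wound ring coil lying flat on the bench, 46 mm outer and 24 mm inner diameter, 24 mm high, about 80 g. Origin: centre of its underside; z up.
- blue_cap: loose blue capacitor, an upright cylinder 35 mm in diameter and 45 mm high with a silver top, about 70 g, standing on the bench. Origin: centre of its underside; z up.
- black_cap: loose black capacitor of the same shape and size as the blue one (35 mm in diameter, 45 mm high, silver top); it belongs to no kit and stays. Origin: centre of its underside.
- relay: loose relay, red block 36 mm (x) by 28 mm (y), 32 mm high, with a black foot and a white patch on top; it belongs to no kit and stays. Origin: centre of its underside.

How it is judged:
By the outcome, as a careful person would: the job done as asked, in the order asked, and still so for the second after the job is handed in, with the robot touching nothing.
It also fails if it takes over 128 s, if anything falls off the work surface, if the arm or the gripper's body presses on something with over 40 N, if the wrist force passes 120 N, or if a joint passes its speed limit or range.

ROBOT

A 6-joint arm with a two-finger parallel gripper is mounted at the origin on the work surface. World frame = base frame: x ahead of the robot, y to its left, z up, the work surface at z = 0. Lengths are in m, angles in degrees, forces in N, time in s.
With the tool pointing down it reaches from about 0.325 to 0.775 m from the base axis. Payload 5.5 kg.
Tool frame: the origin (TCP) lies on the front face of the gripper's body, between the roots of the fingers; the fingertips stand 80 mm ahead of it and the grasp point (between the pads) lies 61 mm ahead of it (env.finger_overhang is the distance from the TCP to the fingertips, in m); y points along the fingers, x is the direction in which the jaws open and shut, and the axes are right-handed (so a half turn about y gives the same grasp; the last joint's range is limited). The gripper opens to 88 mm and grips with 3 to 60 N. Pads are 20 mm wide; open, the fingers measure 115 mm over their backs; the gripper's body (75 mm by 178 mm) begins 61 mm behind the grasp point.
Start: joints at [-67.706, 5.22, 70.514, -0, 104.267, -3.249], TCP at [0.259, -0.541, 0.303] pointing down, gripper open.
Joint ranges: [-164.24, 164.24], [-49.07, 125.15], [9.68, 141.18], [-86.29, 266.29], [3.28, 154.24], [-151.56, 151.56]. Speed limits (degrees/s): [147.25, 147.25, 172.46, 180, 180, 180].

INTERFACE

Orientations are given as [roll, pitch, yaw] about the fixed x, y, z axes, in that order (R = Rz(yaw) Ry(pitch) Rx(roll)).
In Python, from rig import env, cams, spotter gives the robot as it stands. The module is installed in compiled form; this text tells all that it offers.
- The arm moves only by the tool send_rows, never from a script. Its argument "series" is text: rows parted by semicolons, each of 5 numbers parted by spaces: the finger opening in cm, from 0 to 8.78, then the shift along the tool's x, y, z in cm, then the turn about the tool's y in degrees. A call has 1 to 10 rows; each row is the pose to reach, as a shift and turn from the pose commanded when the call began, along the tool's axes at that moment; what a row does not reach only later rows make up. A row lasts 1/12 s, in which the tool goes at most 41.7 mm and 7.16 degrees, less where a joint would pass 70% of its speed; a pose out of reach is approached as far as the arm can. A call with a gripper value outside its range is refused whole. The fingers move at their own pace and stop on an object; "force" is the grip in N (left out, the last holds). Time passes only in rows, so rows that repeat a pose let the fingers close. It gives the time, the measured TCP pose, the force and the opening at its end, in the units of the state.
- env.state(): the state, without advancing time (a new reading comes with each control period).
- cams.camera(name): name is "scene" or "top" or "wrist"; returns a dict with "frame" (400x640x3 uint8, red, green, blue), "mtx" (3x3 intrinsics, pixels), "k1" (the pictures are not rectified: a ray, as slopes to the right and down, at radius r is drawn at 1 + k1 r^2 times it, then the intrinsics apply), "position" and "rotation" of the camera in the world. Camera axes: x right, y up, looking along -z (the intrinsics and any distortion apply to the point x, -y, -z); pixel columns grow to the right and rows downward; lengths in m; the calibration is good to about 2 mm. A picture is of the moment at which its call begins. There is no depth.
- env.finish_job(): hands the job in, once; it reports no verdict.
Trained networks look in the newest picture that a camera, given by its name, has taken for a name from the list of things; names that differ only in an ending like _2 or _b are one class to them, and where a whole thing is asked for, a point or a joint stands for the part that bears it (a point fixed in the world has none). Each returns a list of dicts, best first, with "p" (0 to 1); they miss things now and then, are a little off and sometimes report something else, mostly with a low value. They report only what shows in the picture. A call takes as long as a camera call.
- spotter.look_for(camera, label): "at" ([x, y, z] in m, in world coordinates, good to about 4 mm: the middle of the surface that is visible of it).
- spotter.landmark_of(camera, label): "at" ([x, y, z] in m, in world coordinates, good to about 4 mm: a listed point, or the origin of a listed thing).
The state is a dict: "clock": time; "q": joint angles; "joint_vel": joint speeds; "joint_torque": joint torques, N m; "ee_pos": TCP position; "tcp_rot": TCP orientation; "wrist_force": force on the tool from outside, world axes, zero at the start; "wrist_torque": the same for the moment, N m; "grip_width": finger opening in m.
Only numpy, scipy, OpenCV 4.12 (cv2) and the standard library are available. Lean on these libraries where they do the work, as an engineer would, in place of code of your own. Each camera call takes 0.05 s, during which the arm holds its last target.

## Working session

There is one attempt and no reset: what is moved stays moved. The work goes in short steps, Python scripts to look and compute and a tool call to move; the robot and the scene stay as the last step left them, time stands still between calls to the robot, and variables do not carry over. Pictures are saved under pics/ and viewed, and the job is handed in when it is done.

Besides the shell and the picture viewer there is one more tool, called after "Emit:" in YAML: its name, and indented under it one key for each argument. send_rows: Moves the arm, as the interface text tells. Its arguments: {"type":"object","properties":{"series":{"type":"string"},"force":{"type":"number"}},"required":["series"]}

```bash
mkdir -p pics; ls; python3 - <<'E'
from rig import env,cams,spotter
import cv2
s=env.state();print(s)
for n in ("scene","top"):
    c=cams.camera(n);cv2.imwrite(f"pics/{n}0.png",c["frame"][:,:,::-1])
    print(n,c["mtx"],c["k1"],c["position"],c["rotation"])
    for l in "green_tray orange_tray channel module heat_sink coil blue_cap black_cap relay".split():
        print(l,[(d["p"],d["at"]) for d in spotter.landmark_of(n,l)][:3])
E
```

```text
pics
{'clock': 0.0, 'q': array([-6.77050478e+01,  5.26469003e+00,  7.05811469e+01,  4.58047383e-04,
        1.04268336e+02, -3.25026928e+00]), 'joint_vel': array([-0.00222611, -0.05314916, -0.10162631,  0.06384208, -0.01077147,
        0.08801754]), 'joint_torque': array([-2.60472498e-04, -4.46449327e+01, -4.06444645e+01,  6.96777622e-02,
        2.91990774e-02, -1.21854496e-04]), 'ee_pos': array([ 0.25866452, -0.54122091,  0.30149744]), 'tcp_rot': array([-89.99308322,   0.11396456, -64.45465917]), 'wrist_force': array([0.00311516, 0.06686125, 0.7553998 ]), 'wrist_torque': array([ 0.03192115,  0.01104056, -0.01702121]), 'grip_width': 0.08783820839507651}
scene [[383.9820316    0.         320.48189609]
 [  0.         383.9820316  197.51230838]
 [  0.           0.           1.        ]] -0.08101265432632432 [ 1.08876389 -0.17750515  0.52769888] [51.37124817  1.10204774 72.92950476]
green_tray [(0.56, [0.5818, 0.3024, 0.0001]), (0.46, [0.3715, 0.306, -0.003])]
orange_tray [(0.95, [0.621, 0.0069, -0.0023])]
channel [(0.7, [0.581, -0.3102, -0.0012])]
module [(0.75, [0.5788, -0.3123, -0.00
[... 184 characters left out ...]
.27, [0.5793, -0.3146, 0.0009])]
relay [(0.77, [0.425, 0.1429, 0.003])]
top [[398.01442398   0.         324.00038512]
 [  0.         398.01442398 200.61491558]
 [  0.           0.           1.        ]] -0.038153738846564665 [ 0.422613   -0.01821611  0.85744758] [  6.04859053   0.5744815  -89.19193588]
green_tray [(0.58, [0.5835, 0.3028, -0.0045])]
orange_tray [(0.62, [0.6178, -0.0028, 0.003])]
channel [(0.75, [0.5819, -0.314, 0.0031])]
module [(0.9, [0.5828, -0.3147, -0.0038])]
heat_sink [(0.57, [0.4455, 0.0039, 0.0026])]
coil [(0.92, [0.3746, 0.3021, 0.0003])]
blue_cap [(0.57, [0.4484, -0.1652, -0.0034])]
black_cap [(0.8, [0.3833, -0.313, 0.0021])]
relay [(0.64, [0.4226, 0.1437, -0.0006])]
```

View pics/top0.png

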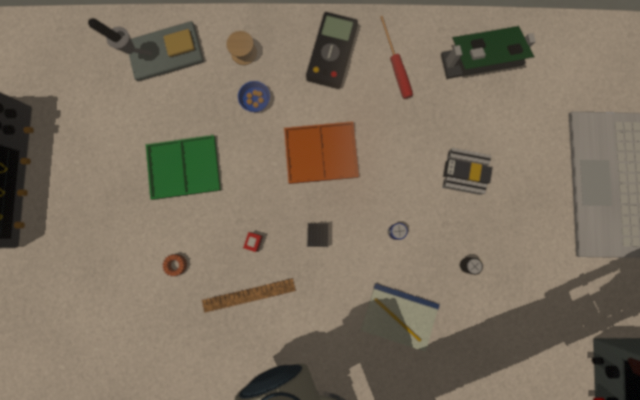

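View pics/scene0.png

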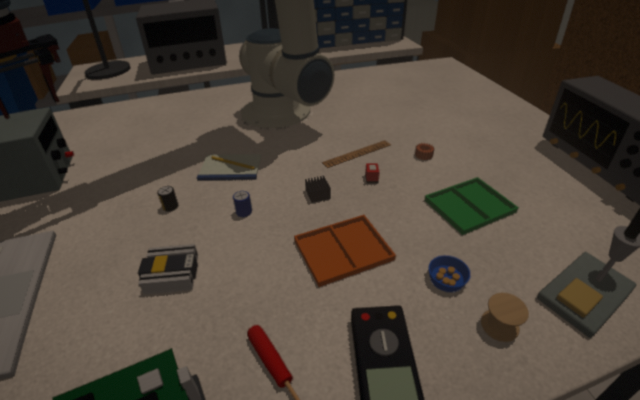

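```bash
cat > h.py <<'E'
import numpy as np,cv2
from scipy.spatial.transform import Rotation as Ro
def proj(c,P):
    P=np.asarray(P,float).reshape(-1,3)
    R=Ro.from_euler('xyz',c["rotation"],degrees=True).as_matrix() if np.shape(c["rotation"])==(3,) else np.array(c["rotation"])
    M=np.diag([1,-1,-1])@R.T
    rv,_=cv2.Rodrigues(M); t=-M@np.array(c["position"])
    return cv2.projectPoints(P,rv,t,np.array(c["mtx"]),np.array([c["k1"],0,0,0.]))[0].reshape(-1,2)
def ortho(c,cx,cy,z,half,n=400):
    # up=+x, left=+y
    s=np.linspace(half,-half,n)
    X,Y=np.meshgrid(cx+s,cy+s,indexing='ij')
    m=proj(c,np.stack([X,Y,0*X+z],-1)).reshape(n,n,2).astype(np.float32)
    im=cv2.remap(c["frame"][:,:,::-1].copy(),m[...,0],m[...,1],cv2.INTER_CUBIC)
    k=n/(2*half)
    step=0.02
    for g in np.arange(np.ceil((cx-half)/step)*step,cx+half,step):
        r=int((cx+half-g)*k); im[r,:8]=(0,255,255); cv2.putText(im,f"{g*100:.0f}",(10,r+4),0,.35,(0,255,255))
    for g in np.arange(np.ceil((cy-half)/step)*step,cy+half,step):
        r=int((cy+half-g)*k); im[:8,r]=(0,255,255); cv2.putText(im,f"{g*100:.0f}",(r-8,20),0,.35,(0,255,255))
    return im
def goto(s,x,y,z,yaw):
    """shifts (cm) and turn (deg) from the current state to a TCP pose; tool y down"""
    R=Ro.from_euler('xyz',s["tcp_rot"],degrees=True).as_matrix()
    d=R.T@(np.array([x,y,z])-s["ee_pos"])*100
    t=s["tcp_rot"][2]-yaw
    t=(t+180)%360-180
    return np.round(d,2),round(t,1)
E
python3 - <<'E'
from rig import env,cams,spotter
import cv2,numpy as np
from h import *
c=cams.camera("top")
im=np.hstack([ortho(c,.58,-.314,.03,.08,390),ortho(c,.62,.0,.014,.1,390)])
cv2.imwrite("pics/o1.png",im)
im=np.hstack([ortho(c,.58,.303,.014,.1,390),ortho(c,.443,.004,.03,.06,390)])
cv2.imwrite("pics/o2.png",im)
E
```

```text
Traceback (most recent call last):
  File "h.py", line 20, in ortho
    r=int((cy+half-g)*k); im[:8,r]=(0,255,255); cv2.putText(im,f"{g*100:.0f}",(r-8,20),0,.35,(0,255,255))
                          ~~^^^^^^
IndexError: index 390 is out of bounds for axis 1 with size 390
```

```bash
sed -i 's/r=int(\(.*\)\*k);/r=min(n-1,int(\1*k));/' h.py
python3 - <<'E'
from rig import env,cams,spotter
import cv2,numpy as np
from h import *
c=cams.camera("top")
im=np.hstack([ortho(c,.58,-.314,.03,.08,390),ortho(c,.62,.0,.014,.1,390)])
cv2.imwrite("pics/o1.png",im)
im=np.hstack([ortho(c,.58,.303,.014,.1,390),ortho(c,.443,.004,.03,.06,390)])
cv2.imwrite("pics/o2.png",im)
E
```

```text
(no output)
```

View pics/o1.png

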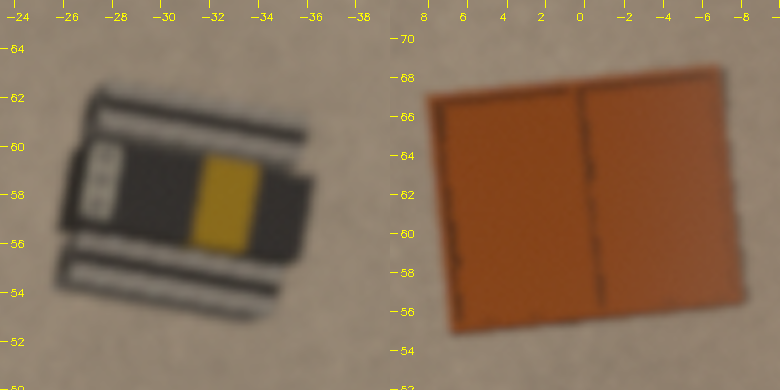

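View pics/o2.png

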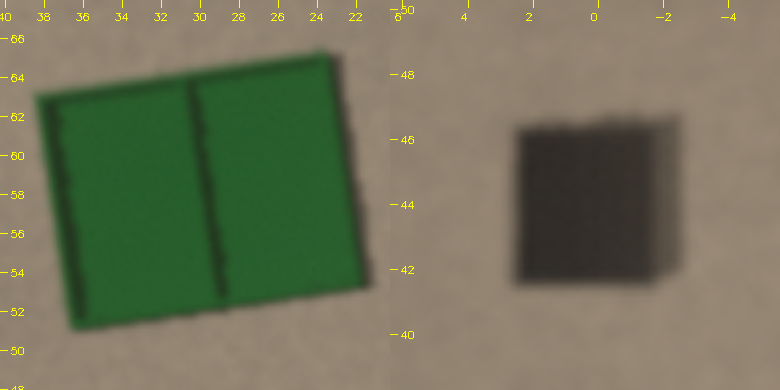

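```bash
python3 - <<'E'
from rig import env
from h import *
s=env.state()
print(goto(s,.566,-.395,.22,-8.6))
E
```

```text
(array([ 0.04,  8.27, 34.04]), np.float64(-55.9))
```

Emit:
send_rows:
  series: "0 0 8.3 34 -55.9;0 0 8.3 34 -55.9;0 0 8.3 34 -55.9;0 0 8.3 34 -55.9;0 0 8.3 34 -55.9;0 0 8.3 34 -55.9;0 0 8.3 34 -55.9;0 0 8.3 34 -55.9;0 0 8.3 34 -55.9;0 0 8.3 34 -55.9"
  force: 10

```text
clock: 1.93
ee_pos: [0.5682, -0.3919, 0.217]
tcp_rot: [-89.9, 0.1, -8.4]
wrist_force: [0.6, -0.9, 0.2]
grip_width: 0.0243
```

```bash
python3 - <<'E'
from rig import env,cams,spotter
from h import *
c=cams.camera("wrist");cv2.imwrite("pics/w1.png",c["frame"][:,:,::-1]);print(c["position"],c["rotation"])
for l in ("module","channel"): print(l,[(d["p"],d["at"]) for d in spotter.landmark_of("wrist",l)][:2])
cv2.imwrite("pics/w1o.png",ortho(c,.58,-.314,.03,.08,500))
s=env.state();print(s["clock"],s["ee_pos"],s["tcp_rot"],s["grip_width"])
c=cams.camera("top");cv2.imwrite("pics/t1.png",c["frame"][:,:,::-1])
E
```

```text
[ 0.57883453 -0.31993847  0.29927296] [-15.05804983   0.18492404  -8.3253781 ]
module [(0.86, [0.5817, -0.3196, -0.0016])]
channel []
2.0833 [ 0.56475695 -0.3955183   0.22006002] [-9.00472495e+01  1.35167007e-02 -8.66288565e+00] 0.012604374483999092
```

View pics/w1.png

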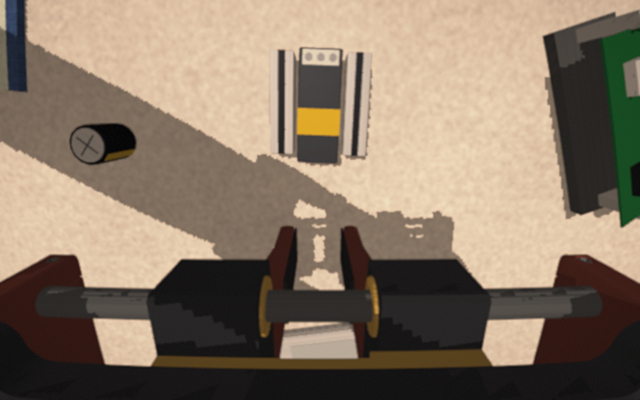

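View pics/w1o.png

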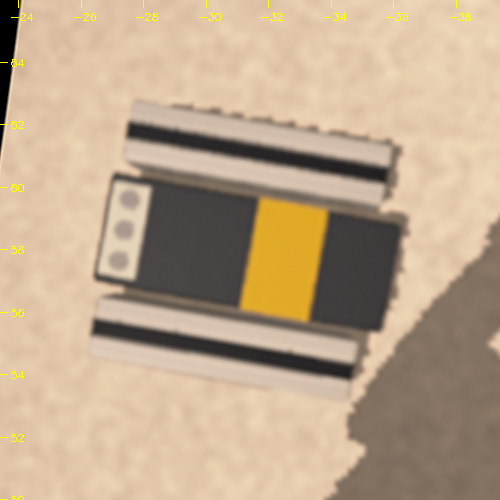

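```bash
python3 - <<'E'
from rig import env
from h import *
s=env.state()
print(s["grip_width"],goto(s,.5676,-.3875,.09,-9.5))
E
```

```text
0.008441505518965295 (array([ 0.18, 13.05,  0.9 ]), np.float64(0.8))
```

Emit:
send_rows:
  series: "0 0.1 0 0.9 0.8;0 0.1 4 0.9 0.8;0 0.1 8 0.9 0.8;0 0.1 11 0.9 0.8;0 0.1 12.5 0.9 0.8;0 0.1 13 0.9 0.8;0 0.1 13 0.9 0.8;0 0.1 13 0.9 0.8"

```text
clock: 2.8
ee_pos: [0.5682, -0.3872, 0.0924]
tcp_rot: [-90.1, -0.2, -9.4]
wrist_force: [-0.0, 0.5, 0.4]
grip_width: 0.0002
```

```bash
python3 - <<'E'
from rig import env,cams
from h import *
s=env.state()
print(s["ee_pos"],s["tcp_rot"],s["grip_width"])
C=np.array([.580,-.3135]);u=np.array([.165,.986]);d=s["ee_pos"][:2]-C
print(d@u, d@[u[1],-u[0]])
c=cams.camera("top");cv2.imwrite("pics/t2.png",ortho(c,.58,-.33,.03,.1,500))
E
```

```text
[ 0.56818231 -0.38720046  0.09238126] [-90.09771154  -0.176905    -9.42124474] 0.00023069813785628774
-0.07461856758107456 0.0005083360747024907
```

View pics/t2.png

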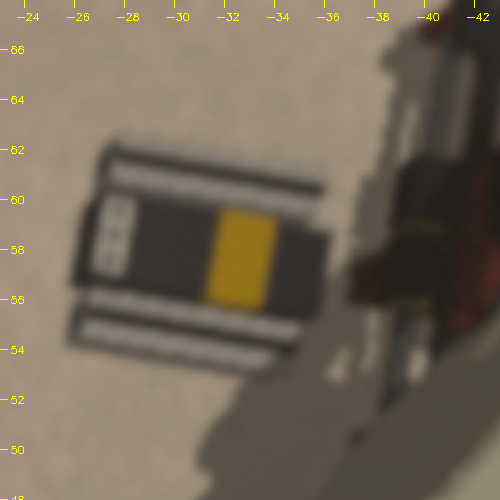

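Emit:
send_rows:
  series: "0 0 0 1.2 0;0 0 0 1.7 0;0 0 0 2.2 0;0 0 0 2.8 0;0 0 0 3.4 0;0 0 0 4 0;0 0 0 4.6 0;0 0 0 5.2 0;0 0 0 5.8 0;0 0 0 6.4 0"

```text
clock: 3.68
ee_pos: [0.5783, -0.3222, 0.0895]
tcp_rot: [-90.0, 0.0, -9.4]
wrist_force: [0.2, -1.2, 1.8]
grip_width: 0.0003
```

Emit:
send_rows:
  series: "0 0 0 0.6 0;0 0 0 1.2 0;0 0 0 1.8 0;0 0 0 2.4 0;0 0 0 3 0;0 0 0 3.5 0;0 0 0 4 0;0 0 0 4.4 0;0 0 0 4.7 0;0 0 0 4.8 0"

```text
clock: 4.52
ee_pos: [0.5861, -0.275, 0.0895]
tcp_rot: [-90.0, 0.0, -9.3]
wrist_force: [-0.0, -1.3, -0.4]
grip_width: 0.0002
```

```bash
python3 - <<'E'
from rig import env,cams
from h import *
s=env.state()
print(s["ee_pos"],s["tcp_rot"],s["grip_width"])
C=np.array([.580,-.3135]);u=np.array([.165,.986]);d=s["ee_pos"][:2]-C
print(d@u, d@[u[1],-u[0]])
c=cams.camera("top");cv2.imwrite("pics/t3.png",ortho(c,.58,-.25,.03,.12,500))
E
```

```text
[ 0.58608588 -0.27495465  0.08951977] [-8.99858200e+01  1.28229765e-02 -9.33614604e+00] 0.0001885454198350531
0.03900988991206994 -0.0003593042032566606
```

View pics/t3.png

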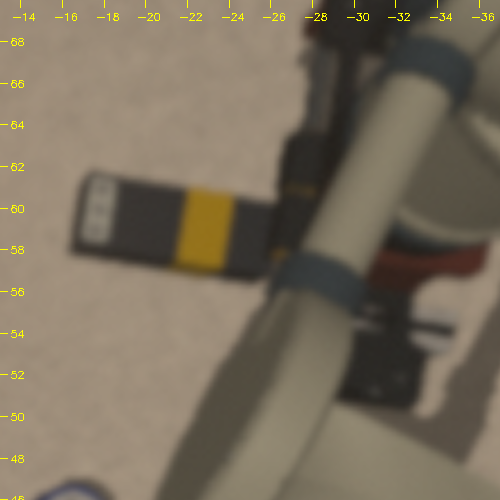

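```bash
python3 - <<'E'
from rig import env
from h import *
s=env.state()
print(goto(s,.4625,-.245,.2,8.9))
E
```

```text
(array([-12.68, -11.04,   0.96]), np.float64(-18.2))
```

Emit:
send_rows:
  series: "0 0 0 -0.6 0;0 0 -4 -0.6 0;0 0 -8 -0.6 0;8.7 -4 -11 1 -7;8.7 -8 -11 1 -14;8.7 -12 -11 1 -18.2;8.7 -12.7 -11 1 -18.2;8.7 -12.7 -11 1 -18.2;8.7 -12.7 -11 1 -18.2;8.7 -12.7 -11 1 -18.2"

```text
clock: 5.4
ee_pos: [0.4631, -0.2455, 0.1999]
tcp_rot: [-90.0, -0.0, 8.8]
wrist_force: [0.4, -0.2, -0.2]
grip_width: 0.0436
```

```bash
python3 - <<'E'
from rig import env,cams,spotter
from h import *
c=cams.camera("wrist")
for l in ("blue_cap","heat_sink","module"): print(l,[(d["p"],d["at"]) for d in spotter.landmark_of("wrist",l)][:2])
cv2.imwrite("pics/w2.png",c["frame"][:,:,::-1])
cv2.imwrite("pics/w2o.png",np.hstack([ortho(c,.45,-.165,.045,.04,390),ortho(c,.595,-.218,.03,.08,390)]))
s=env.state();print(s["clock"],s["ee_pos"],s["tcp_rot"],s["grip_width"])
c=cams.camera("top");cv2.imwrite("pics/t4.png",c["frame"][:,:,::-1])
E
```

```text
blue_cap [(0.95, [0.4473, -0.1647, -0.0009])]
heat_sink []
module [(0.73, [0.5928, -0.2189, -0.0003])]
5.6 [ 0.46311341 -0.24517154  0.19922489] [-8.99673768e+01  2.63225386e-02  8.86130776e+00] 0.059760399915949156
```

View pics/w2.png

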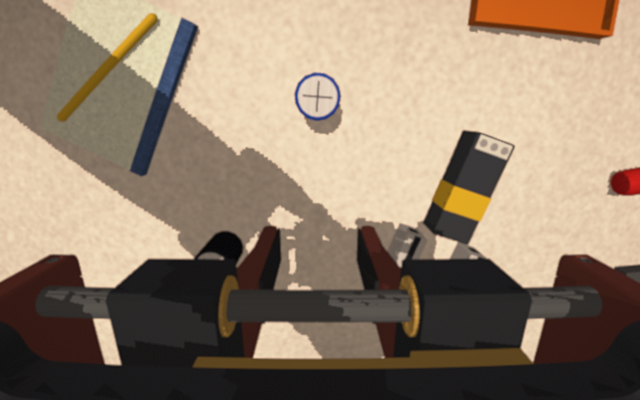

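View pics/w2o.png

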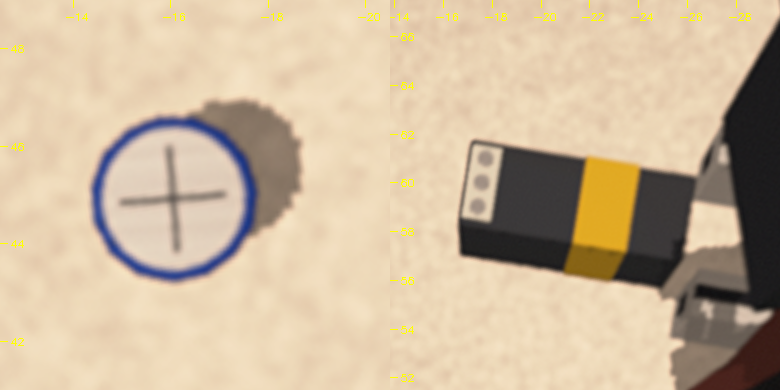

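```bash
python3 - <<'E'
from rig import env
from h import *
s=env.state()
print(goto(s,.4492,-.163,.09,8.9))
E
```

```text
(array([-0.09, 10.92,  8.32]), np.float64(-0.0))
```

Emit:
send_rows:
  series: "8.7 -0.1 0 4 0;8.7 -0.1 1 8 0;8.7 -0.1 4.5 8.3 0;8.7 -0.1 7.5 8.3 0;8.7 -0.1 10 8.3 0;8.7 -0.1 10.9 8.3 0;8.7 -0.1 10.9 8.3 0;2.5 -0.1 10.9 8.3 0;2.5 -0.1 10.9 8.3 0;2.5 -0.1 10.9 8.3 0"
  force: 15

```text
clock: 6.48
ee_pos: [0.4497, -0.1638, 0.0928]
tcp_rot: [-90.1, -0.2, 8.8]
wrist_force: [-0.5, 0.1, -0.1]
grip_width: 0.0706
```

Emit:
send_rows:
  series: "2.5 0 0 0 0;2.5 0 0 0 0;2.5 0 0 0 0;2.5 0 0 0 0;2.5 0 0 0 0"

```text
clock: 6.9
ee_pos: [0.4486, -0.1632, 0.0908]
tcp_rot: [-90.0, -0.0, 8.8]
wrist_force: [0.4, 0.1, -0.8]
grip_width: 0.0373
```

Emit:
send_rows:
  series: "2.5 0 0 0 0;2.5 0 0 0 0;2.5 0 -0.5 0 0;2.5 0 -1.5 0 0;2.5 0 -3.5 0 0;2.5 0 -6.5 0 0;2.5 0 -10 0 0;2.5 0 -11 0 0"

```text
clock: 7.57
ee_pos: [0.4499, -0.1637, 0.2072]
tcp_rot: [-90.3, -0.4, 8.8]
wrist_force: [-0.0, -0.9, -0.0]
grip_width: 0.0349
```

```bash
python3 - <<'E'
from rig import env
from h import *
s=env.state()
print(s["grip_width"],s["wrist_force"],goto(s,.5877,.1834,.2,8.9))
E
```

```text
0.03488956070377302 [-0.02721946 -0.85560311 -0.0443606 ] (array([18.95,  0.71, 32.18]), np.float64(-0.1))
```

Emit:
send_rows:
  series: "2.5 1.8 0 3 0;2.5 4 0 6.8 0;2.5 6 0 10.5 0;2.5 8.3 0 14.2 0;2.5 10.6 0 18 0;2.5 12.8 0 21.7 0;2.5 15 0 25.4 0;2.5 17 0 29 0;2.5 18.5 0 31.4 0;2.5 19 0 32.2 0"

```text
clock: 8.4
ee_pos: [0.5873, 0.1892, 0.1997]
tcp_rot: [-89.9, 0.0, 9.1]
wrist_force: [-0.1, 0.6, -0.9]
grip_width: 0.0344
```

Emit:
send_rows:
  series: "2.5 0 0 0 0;2.5 0 0 0 0;2.5 0 0 0 0"

```text
clock: 8.65
ee_pos: [0.5866, 0.1828, 0.2006]
tcp_rot: [-90.0, 0.0, 8.8]
wrist_force: [0.3, -0.1, -0.8]
grip_width: 0.0347
```

```bash
python3 - <<'E'
from rig import env,cams,spotter
from h import *
c=cams.camera("wrist")
for l in ("green_tray","coil","blue_cap"): print(l,[(d["p"],d["at"]) for d in spotter.landmark_of("wrist",l)][:2])
cv2.imwrite("pics/w3.png",c["frame"][:,:,::-1])
cv2.imwrite("pics/w3o.png",np.hstack([ortho(c,.58,.30,.014,.1,390),ortho(c,.374,.302,.024,.08,390)]))
s=env.state();print(s["clock"],s["ee_pos"],s["tcp_rot"],s["grip_width"])
E
```

```text
green_tray [(0.77, [0.5889, 0.304, 0.0038])]
coil [(0.95, [0.371, 0.3048, -0.0054])]
blue_cap [(0.9, [0.5837, 0.1808, 0.1118])]
8.85 [0.58677801 0.18279761 0.20110159] [-9.00077445e+01 -3.43024904e-02  8.73225960e+00] 0.03443928831937545
```

View pics/w3.png

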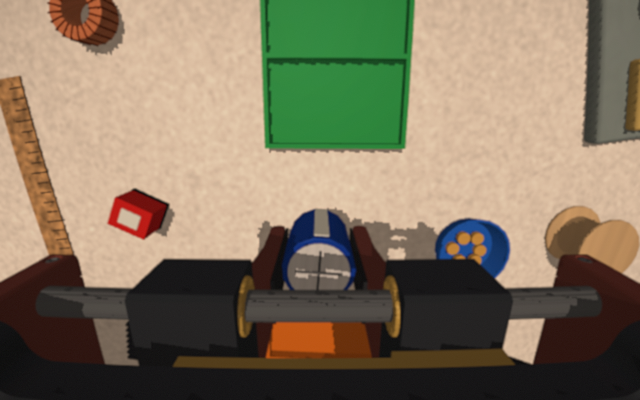

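View pics/w3o.png

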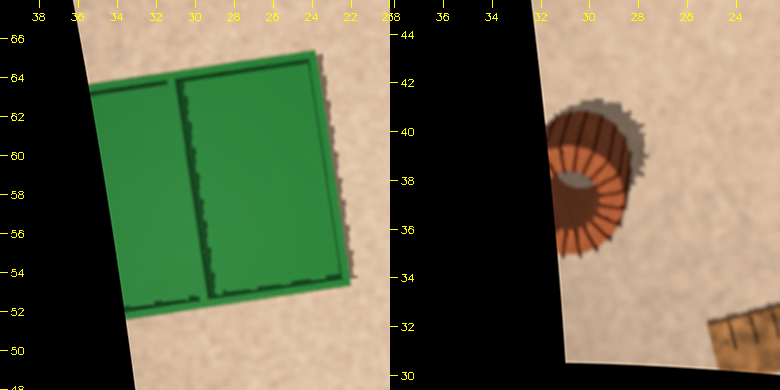

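```bash
python3 - <<'E'
from rig import env
from h import *
s=env.state()
print(goto(s,.5877,.2654,.095,8.7))
E
```

```text
(array([ 1.34, 10.61,  8.15]), np.float64(0.0))
```

Emit:
send_rows:
  series: "2.5 0.5 0 3 0;2.5 1 1 6 0;2.5 1.3 3 8 0;2.5 1.3 6 8.1 0;2.5 1.3 8 8.1 0;2.5 1.3 9.4 8.1 0;2.5 1.3 10.1 8.1 0;2.5 1.3 10.4 8.1 0;2.5 1.3 10.5 8.1 0;2.5 1.3 10.5 8.1 0"

```text
clock: 9.68
ee_pos: [0.5879, 0.2661, 0.0972]
tcp_rot: [-90.0, -0.1, 8.8]
wrist_force: [-0.1, -0.9, -0.7]
grip_width: 0.0347
```

Emit:
send_rows:
  series: "2.5 0 0 0 0;2.5 0 0.1 0 0;2.5 0 0.1 0 0"

```text
clock: 9.93
ee_pos: [0.5876, 0.2664, 0.0956]
tcp_rot: [-90.0, -0.1, 8.8]
wrist_force: [0.1, -0.6, -1.0]
grip_width: 0.0346
```

Emit:
send_rows:
  series: "2.5 0 0.05 0 0;2.5 0 0.1 0 0;2.5 0 0.1 0 0"

```text
clock: 10.18
ee_pos: [0.5875, 0.2664, 0.0948]
tcp_rot: [-90.0, -0.1, 8.8]
wrist_force: [-0.9, -1.8, 5.0]
grip_width: 0.0346
```

```bash
python3 - <<'E'
from rig import env,cams
from h import *
for i in range(4):
    c=cams.camera("scene"); s=env.state();print(s["ee_pos"],s["wrist_force"])
cv2.imwrite("pics/s1.png",cv2.resize(c["frame"][150:260,400:560,::-1],None,fx=5,fy=5,interpolation=2))
E
```

```text
[0.58746447 0.26637516 0.09479257] [-1.52931629 -1.1780044   5.41064765]
[0.58748278 0.2663663  0.09474377] [-2.11038271 -0.4734638   5.83261795]
[0.58747338 0.2663727  0.09474524] [-1.98461764 -0.6794996   6.1221495 ]
[0.5874524  0.2663637  0.09475566] [-0.74822401 -1.14499305  5.08025722]
```

View pics/s1.png

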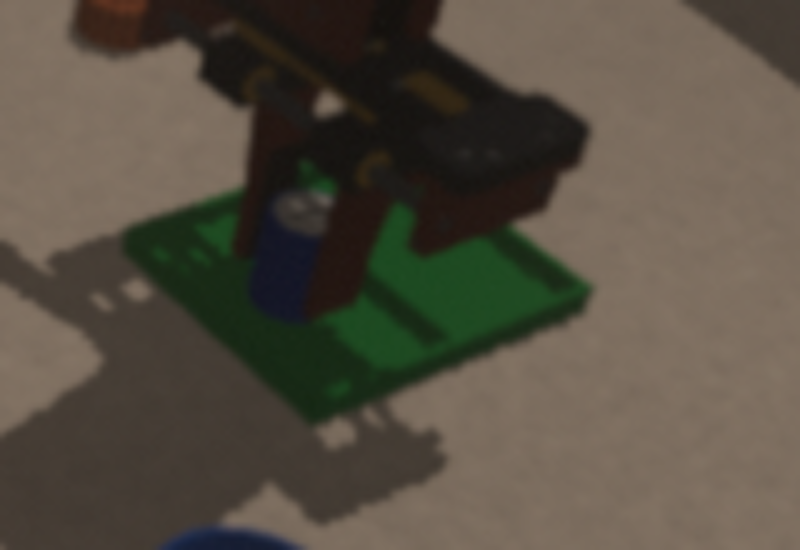

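Emit:
send_rows:
  series: "5.5 0 0 0 0;5.5 0 0 0 0;5.5 0 0 0 0;5.5 0 0 0 0;5.5 0 -1 0 0;5.5 0 -3.5 0 0;8.7 0 -7 0 0;8.7 0 -10.5 0 0;8.7 0 -10.5 0 0"

```text
clock: 11.13
ee_pos: [0.5893, 0.2672, 0.209]
tcp_rot: [-89.8, -0.8, 8.8]
wrist_force: [0.4, 0.4, 1.5]
grip_width: 0.0714
```

```bash
python3 - <<'E'
from rig import env
from h import *
s=env.state()
print(goto(s,.386,.223,.2,8.7))
E
```

```text
(array([-20.78,   0.62,  -1.24]), np.float64(0.1))
```

Emit:
send_rows:
  series: "8.7 -4 0 0 0;8.7 -8 0 0 0;8.7 -12 0 0 0;8.7 -16 0 -1.2 0;8.7 -19.5 0 -1.2 0;8.7 -20.6 0 -1.2 0;8.7 -20.6 0 -1.2 0;8.7 -20.6 0 -1.2 0"

```text
clock: 11.8
ee_pos: [0.3856, 0.2229, 0.1997]
tcp_rot: [-90.0, -0.1, 8.9]
wrist_force: [0.6, -0.3, -1.2]
grip_width: 0.0871
```

```bash
python3 - <<'E'
from rig import env,cams,spotter
from h import *
cams.camera("scene")
c=cams.camera("wrist")
for l in ("coil","green_tray"): print(l,[(d["p"],d["at"]) for d in spotter.landmark_of("wrist",l)][:2])
cv2.imwrite("pics/w4o.png",np.hstack([ortho(c,.374,.302,.024,.05,390),ortho(c,.58,.3,.014,.1,390)]))
s=env.state();print(s["clock"],s["ee_pos"],s["tcp_rot"],goto(s,.374,.303,.08,8.7))
E
```

```text
coil [(0.66, [0.3713, 0.3011, -0.0033])]
green_tray [(0.6, [0.5847, 0.3006, 0.0031]), (0.33, [0.5851, 0.2622, 0.0037])]
12.0 [0.38635829 0.22285882 0.19861508] [-9.00089338e+01  1.38313855e-02  8.81734495e+00] (array([1.000e-02, 1.186e+01, 8.110e+00]), np.float64(0.1))
```

View pics/w4o.png

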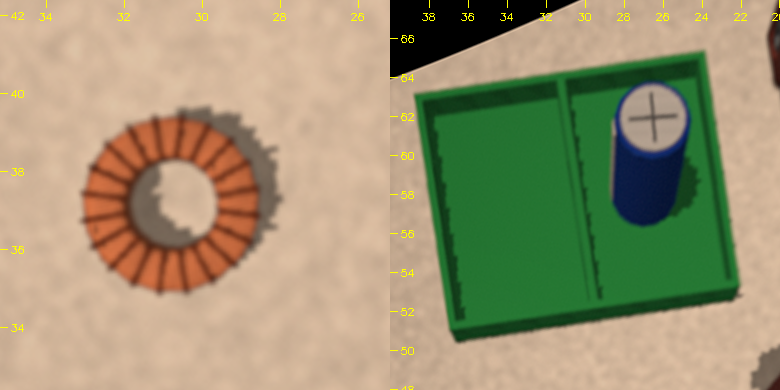

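```bash
python3 - <<'E'
from rig import env
from h import *
s=env.state();print(s["ee_pos"],goto(s,.372,.3045,.083,8.7))
E
```

```text
[0.38635829 0.22285882 0.19861508] (array([-0.16, 11.56,  8.29]), np.float64(0.1))
```

Emit:
send_rows:
  series: "8.7 -0.2 0 4 0;8.7 -0.2 1 8 0;8.7 -0.2 4.5 8.3 0;8.7 -0.2 8 8.3 0;8.7 -0.2 10.6 8.3 0;8.7 -0.2 11.4 8.3 0;8.7 -0.2 11.6 8.3 0;8.7 -0.2 11.6 8.3 0;3.5 -0.2 11.6 8.3 0;3.5 -0.2 11.6 8.3 0"

```text
clock: 12.83
ee_pos: [0.3715, 0.3047, 0.0836]
tcp_rot: [-90.0, -0.1, 8.8]
wrist_force: [0.3, -0.0, 0.0]
grip_width: 0.077
```

Emit:
send_rows:
  series: "3.5 0 0 0 0;3.5 0 0 0 0;3.5 0 0 0 0;3.5 0 0 0 0;3.5 0 0 0 0;3.5 0 0 0 0;3.5 0 0 0 0"

```text
clock: 13.42
ee_pos: [0.3709, 0.3045, 0.0828]
tcp_rot: [-90.0, -0.0, 8.8]
wrist_force: [0.3, 0.1, 0.9]
grip_width: 0.0464
```

```bash
python3 - <<'E'
from rig import env
from h import *
s=env.state();print(s["grip_width"],s["ee_pos"],goto(s,.5763,.3376,.2,8.7))
E
```

```text
0.046362173873355846 [0.37087766 0.30448896 0.08281319] (array([ 20.81, -11.71,   0.11]), np.float64(0.1))
```

Emit:
send_rows:
  series: "3.5 0 0 0 0;3.5 0 -0.5 0 0;3.5 0 -2 0 0;3.5 0 -5 0 0;3.5 0 -8 0 0;3.5 3 -8.5 0 0;3.5 7 -8.5 0 0;3.5 11 -8.5 0 0;3.5 15 -8.5 0.2 0;3.5 19 -8.5 0.2 0"

```text
clock: 14.25
ee_pos: [0.5598, 0.336, 0.1675]
tcp_rot: [-90.0, 0.0, 8.9]
wrist_force: [-0.4, 1.1, -0.9]
grip_width: 0.0463
```

Emit:
send_rows:
  series: "3.5 1.4 0 0 0;3.5 1.8 0 0 0;3.5 1.8 1 0 0;3.5 1.8 3 0 0;3.5 1.8 5 0 0;3.5 1.8 6.5 0 0;3.5 1.8 7.5 0 0;3.5 1.8 7.8 0 0;3.5 1.8 7.8 0 0"

```text
clock: 15.0
ee_pos: [0.5748, 0.3383, 0.0888]
tcp_rot: [-90.0, 0.1, 8.9]
wrist_force: [0.4, 0.8, -0.4]
grip_width: 0.0461
```

```bash
python3 - <<'E'
from rig import env,cams
from h import *
c=cams.camera("scene")
s=env.state();print(s["grip_width"],s["ee_pos"],s["wrist_force"],goto(s,.5763,.3386,.0868,8.7))
cv2.imwrite("pics/s2.png",cv2.resize(c["frame"][150:260,400:560,::-1],None,fx=5,fy=5,interpolation=2))
E
```

```text
0.046059771673225045 [0.57551558 0.33855636 0.09014813] [-0.09843465  0.35374753 -0.47478496] (array([ 0.08,  0.33, -0.01]), np.float64(0.2))
```

View pics/s2.png

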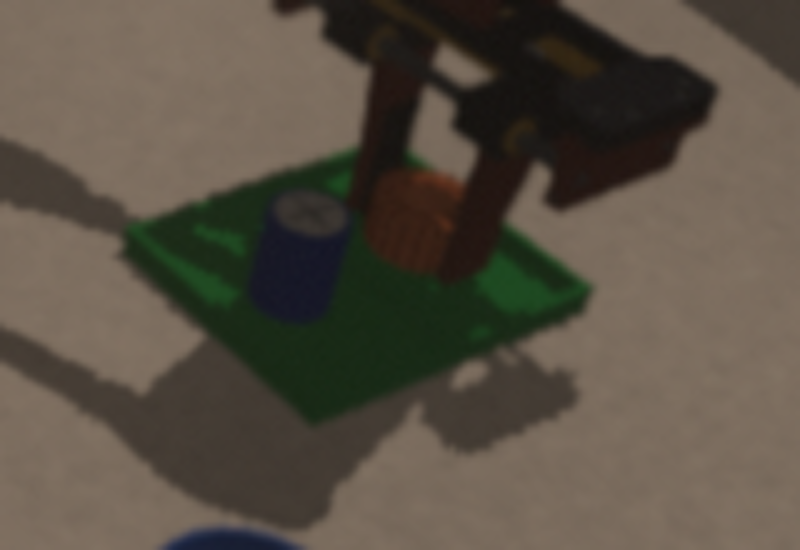

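Emit:
send_rows:
  series: "3.5 0 0.1 0 0;3.5 0 0.2 0 0;3.5 0 0.2 0 0;3.5 0 0.2 0 0"

```text
clock: 15.38
ee_pos: [0.5762, 0.3385, 0.0884]
tcp_rot: [-90.0, -0.1, 8.8]
wrist_force: [0.7, -0.2, -0.6]
grip_width: 0.046
```

Emit:
send_rows:
  series: "3.5 0 0.05 0 0;3.5 0 0.1 0 0;3.5 0 0.1 0 0;3.5 0 0.1 0 0"

```text
clock: 15.72
ee_pos: [0.5761, 0.3385, 0.0869]
tcp_rot: [-90.0, -0.0, 8.8]
wrist_force: [0.2, 0.1, -1.1]
grip_width: 0.0462
```

Emit:
send_rows:
  series: "3.5 0 0.05 0 0;3.5 0 0.05 0 0;3.5 0 0.05 0 0;3.5 0 0.05 0 0"

```text
clock: 16.05
ee_pos: [0.5761, 0.3385, 0.0868]
tcp_rot: [-90.0, -0.0, 8.8]
wrist_force: [-1.0, -1.0, 6.1]
grip_width: 0.0464
```

Emit:
send_rows:
  series: "6.5 0 0 0 0;6.5 0 0 0 0;6.5 0 0 0 0;6.5 0 0 0 0;6.5 0 -1 0 0;6.5 0 -4 0 0;8.7 0 -8 0 0;8.7 0 -12 0 0;8.7 0 -16 0 0;8.7 0 -16 0 0"

```text
clock: 16.88
ee_pos: [0.5776, 0.3393, 0.2586]
tcp_rot: [-89.7, -0.9, 8.8]
wrist_force: [0.6, 0.2, 1.4]
grip_width: 0.086
```

```bash
python3 - <<'E'
from rig import env,cams
from h import *
s=env.state();print(s["ee_pos"],goto(s,.53,-.09,.25,6.2))
E
```

```text
[0.57760026 0.33928451 0.25864158] (array([-11.32,   0.46, -41.69]), np.float64(2.6))
```

Emit:
send_rows:
  series: "8.7 -1.1 0 -4 2.6;8.7 -2.2 0 -8 2.6;8.7 -3.3 0 -12 2.6;8.7 -4.4 0 -16 2.6;8.7 -5.5 0 -20 2.6;8.7 -6.6 0 -24 2.6;8.7 -7.7 0 -28 2.6;8.7 -8.8 0 -32 2.6;8.7 -10 0 -36 2.6;8.7 -11.3 0 -40 2.6"

```text
clock: 17.72
ee_pos: [0.5253, -0.0756, 0.2469]
tcp_rot: [-90.0, -0.1, 6.3]
wrist_force: [0.1, 0.2, -0.5]
grip_width: 0.0871
```

Emit:
send_rows:
  series: "8.7 0 0 -1.7 0;8.7 0 0 -1.7 0;8.7 0 0 -1.7 0"

```text
clock: 17.97
ee_pos: [0.5277, -0.0912, 0.2465]
tcp_rot: [-90.0, -0.0, 6.1]
wrist_force: [-0.1, 0.2, -0.7]
grip_width: 0.0868
```

```bash
python3 - <<'E'
from rig import env,cams,spotter
from h import *
c=cams.camera("wrist")
for l in ("heat_sink","orange_tray"): print(l,[(d["p"],d["at"]) for d in spotter.landmark_of("wrist",l)][:2])
cv2.imwrite("pics/w5.png",c["frame"][:,:,::-1])
cv2.imwrite("pics/w5o.png",np.hstack([ortho(c,.442,.004,.03,.05,390),ortho(c,.618,.0,.014,.1,390)]))
s=env.state();print(s["clock"],s["ee_pos"],s["tcp_rot"])
c=cams.camera("top");cv2.imwrite("pics/t5.png",c["frame"][:,:,::-1])
E
```

```text
heat_sink [(0.63, [0.4385, 0.0042, -0.0028]), (0.39, [0.5895, -0.2181, -0.0013])]
orange_tray [(0.98, [0.62, 0.002, 0.0002])]
18.1167 [ 0.52794016 -0.08931325  0.24632789] [-8.99741068e+01 -1.87089863e-02  6.33481036e+00]
```

View pics/w5.png

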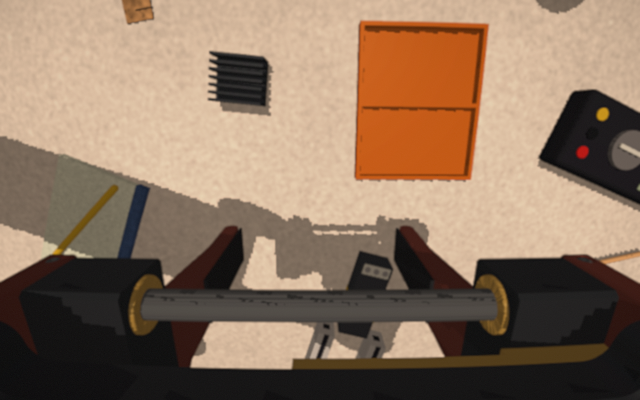

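View pics/w5o.png

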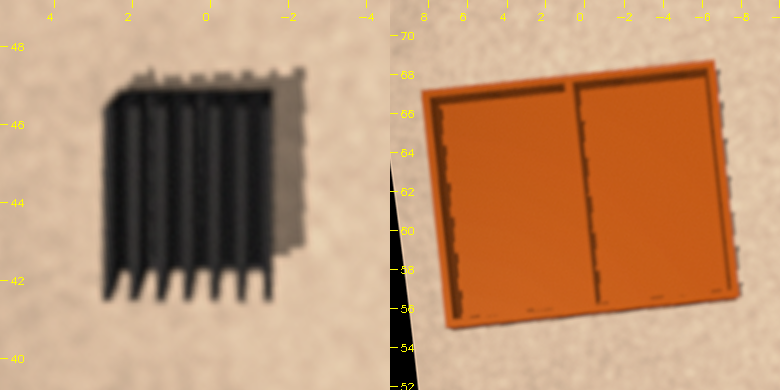

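View pics/t5.png

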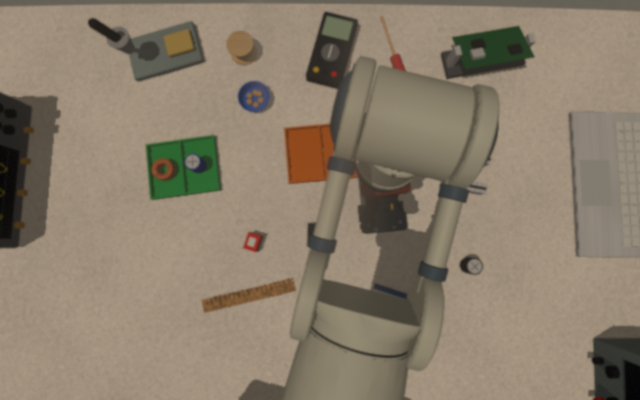

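```bash
python3 - <<'E'
from rig import env,cams
from h import *
s=env.state();print(s["ee_pos"],goto(s,.44,.0045,.2,-90))
E
```

```text
[ 0.52795037 -0.08918458  0.24627017] (array([-7.7 ,  4.63, 10.28]), np.float64(96.4))
```

Emit:
send_rows:
  series: "8.7 -1 0.5 1 7;8.7 -2 1 2 14;8.7 -3 1.5 3.5 21;8.7 -4 2 5 28;8.7 -5 2.5 6.5 35;8.7 -6 3 8 42;8.7 -7 3.5 9.5 49;8.7 -7.7 4 10.3 56;8.7 -7.7 4.6 10.3 63;8.7 -7.7 4.6 10.3 70"

```text
clock: 19.0
ee_pos: [0.4392, 0.0052, 0.1991]
tcp_rot: [-90.1, 0.0, -63.9]
wrist_force: [0.1, -0.1, 0.4]
grip_width: 0.0872
```

Emit:
send_rows:
  series: "8.7 0 0 0 7;8.7 0 0 0 14;8.7 0 0 0 21;8.7 0 0 0 26.4;8.7 0 0 0 26.4;8.7 0 0 0 26.4;8.7 0 0 0 26.4"

```text
clock: 19.58
ee_pos: [0.44, 0.004, 0.2002]
tcp_rot: [-90.0, 0.0, -89.9]
wrist_force: [0.8, 0.7, 1.7]
grip_width: 0.0869
```

```bash
python3 - <<'E'
from rig import env,cams
from h import *
cams.camera("scene")
s=env.state();print(s["ee_pos"],s["tcp_rot"],goto(s,.44,.0045,.086,-90))
E
```

```text
[0.44000902 0.00384516 0.20018108] [-8.99965043e+01  3.29568996e-03 -8.99730573e+01] (array([-0.06, 11.42, -0.  ]), np.float64(0.0))
```

Emit:
send_rows:
  series: "8.7 0 3 0 0;8.7 0 6.5 0 0;8.7 0 9.5 0 0;8.7 0 11 0 0;8.7 0 11.4 0 0;8.7 0 11.4 0 0;3.4 0 11.4 0 0;3.4 0 11.4 0 0;3.4 0 11.4 0 0;3.4 0 11.4 0 0"

```text
clock: 20.47
ee_pos: [0.4407, 0.0034, 0.0876]
tcp_rot: [-89.9, -0.0, -90.1]
wrist_force: [-0.2, -0.2, -0.5]
grip_width: 0.0637
```

Emit:
send_rows:
  series: "3.4 0 0 0 0;3.4 0 0 0 0;3.4 0 0 0 0;3.4 0 0 0 0;3.4 0 0 0 0;3.4 0 0 0 0"

```text
clock: 20.97
ee_pos: [0.4401, 0.0034, 0.0864]
tcp_rot: [-90.0, 0.0, -90.2]
wrist_force: [0.4, 0.1, 1.5]
grip_width: 0.0438
```

```bash
python3 - <<'E'
from rig import env,cams
from h import *
cams.camera("scene")
s=env.state();print(s["grip_width"],s["ee_pos"],s["tcp_rot"],goto(s,.6145,.0378,.18,6.3))
E
```

```text
0.04374465667912034 [0.44013263 0.00340225 0.08639142] [-8.99793955e+01  1.25213045e-03 -9.01564122e+01] (array([-3.49, -9.35, 17.43]), np.float64(-96.5))
```

Emit:
send_rows:
  series: "3.4 0 -0.5 0 0;3.4 0 -2 0 0;3.4 0 -5 0 0;3.4 0 -8 0 0;3.4 0 -9.4 0 -7;3.4 0 -9.4 1 -14;3.4 0 -9.4 2.5 -21;3.4 -1 -9.4 4 -28;3.4 -1.5 -9.4 6 -35;3.4 -2 -9.4 8 -42"

```text
clock: 21.85
ee_pos: [0.5207, 0.0235, 0.1801]
tcp_rot: [-90.0, 0.0, -47.8]
wrist_force: [-0.5, 0.2, 0.2]
grip_width: 0.0438
```

```bash
python3 - <<'E'
from rig import env,cams
from h import *
s=env.state();print(s["grip_width"],s["ee_pos"],s["tcp_rot"],goto(s,.6145,.0378,.18,6.3))
E
```

```text
0.04380468261139948 [0.52067996 0.02346185 0.18010742] [-9.00148733e+01  5.62946593e-03 -4.78097425e+01] (array([5.24, 0.01, 7.91]), np.float64(-54.1))
```

Emit:
send_rows:
  series: "3.4 1 0 1.5 -7;3.4 2 0 3 -14;3.4 3 0 4.5 -21;3.4 4 0 6 -28;3.4 5 0 7.5 -35;3.4 5.2 0 7.9 -42;3.4 5.2 0 7.9 -49;3.4 5.2 0 7.9 -54.3;3.4 5.2 0 7.9 -54.3;3.4 5.2 0 7.9 -54.3"

```text
clock: 22.68
ee_pos: [0.6135, 0.0371, 0.1798]
tcp_rot: [-90.0, 0.0, 6.0]
wrist_force: [-0.1, -0.3, -1.5]
grip_width: 0.044
```

```bash
python3 - <<'E'
from rig import env,cams
from h import *
c=cams.camera("top")
cv2.imwrite("pics/t6.png",c["frame"][:,:,::-1])
cams.camera("scene")
s=env.state();print(s["grip_width"],s["ee_pos"],s["tcp_rot"],goto(s,.6145,.0378,.0915,6.3))
E
```

```text
0.04398762269820302 [0.6135139  0.03708853 0.18004785] [-9.00008910e+01  1.52528212e-02  5.98883450e+00] (array([0.11, 8.85, 0.06]), np.float64(-0.3))
```

Emit:
send_rows:
  series: "3.4 0.1 2 0 -0.3;3.4 0.1 4.5 0 -0.3;3.4 0.1 6.5 0 -0.3;3.4 0.1 8 0 -0.3;3.4 0.1 8.6 0 -0.3;3.4 0.1 8.8 0 -0.3;3.4 0.1 8.8 0 -0.3;3.4 0.1 8.8 0 -0.3"

```text
clock: 23.45
ee_pos: [0.6152, 0.0372, 0.0936]
tcp_rot: [-90.0, -0.1, 6.4]
wrist_force: [-0.1, 0.8, -1.0]
grip_width: 0.0438
```

Emit:
send_rows:
  series: "3.4 0 0.05 0 0;3.4 0 0.1 0 0;3.4 0 0.1 0 0;3.4 0 0.1 0 0"

```text
clock: 23.78
ee_pos: [0.6148, 0.0372, 0.0916]
tcp_rot: [-90.0, -0.0, 6.4]
wrist_force: [-0.1, 0.5, -1.1]
grip_width: 0.044
```

Emit:
send_rows:
  series: "3.4 0 0.05 0 0;3.4 0 0.1 0 0;3.4 0 0.1 0 0;3.4 0 0.1 0 0"

```text
clock: 24.12
ee_pos: [0.6147, 0.0372, 0.0904]
tcp_rot: [-90.0, -0.0, 6.4]
wrist_force: [-0.7, 1.4, 1.5]
grip_width: 0.0441
```

Emit:
send_rows:
  series: "6 0 0 0 0;6 0 0 0 0;6 0 0 0 0;6 0 0 0 0;6 0 -1 0 0;6 0 -4 0 0;8 0 -8 0 0;8 0 -12 0 0;8 0 -13 0 0;8 0 -13 0 0"

```text
clock: 24.95
ee_pos: [0.6161, 0.0373, 0.2267]
tcp_rot: [-90.1, -0.6, 6.4]
wrist_force: [-0.2, -0.3, 0.2]
grip_width: 0.0797
```

```bash
python3 - <<'E'
from rig import env,cams
from h import *
s=env.state();print(s["grip_width"],s["ee_pos"],s["tcp_rot"],goto(s,.582,-.297,.22,-9.4))
E
```

```text
0.0796878374091518 [0.61613205 0.03727761 0.22666935] [-90.05863788  -0.56934143   6.44520875] (array([ -7.15,   0.63, -32.83]), np.float64(15.8))
```

Emit:
send_rows:
  series: "8 -0.8 0 -4 2;8 -1.6 0 -8 4;8 -2.5 0 -12 6;8 -3.4 0 -16 9;8 -4.3 0 -20 12;8 -5.2 0 -24 15;8 -6.1 0 -28 15.8;8 -7.1 0 -32 15.8;8 -7.1 0 -32.8 15.8;8 -7.1 0 -32.8 15.8"

```text
clock: 25.78
ee_pos: [0.5796, -0.2993, 0.2174]
tcp_rot: [-89.9, 0.2, -9.6]
wrist_force: [-1.1, 0.3, -0.6]
grip_width: 0.0805
```

```bash
python3 - <<'E'
from rig import env,cams,spotter
from h import *
cams.camera("scene")
c=cams.camera("wrist")
for l in ("module","heat_sink","orange_tray"): print(l,[(d["p"],d["at"]) for d in spotter.landmark_of("wrist",l)][:2])
cv2.imwrite("pics/w6o.png",np.hstack([ortho(c,.595,-.218,.03,.06,390),ortho(c,.6185,.0,.014,.1,390)]))
c=cams.camera("scene")
for l in ("module","heat_sink","orange_tray"): print(l,[(d["p"],d["at"]) for d in spotter.landmark_of("scene",l)][:2])
s=env.state();print(s["clock"],s["ee_pos"],s["tcp_rot"])
E
```

```text
module [(0.55, [0.5924, -0.2148, -0.0026])]
heat_sink []
orange_tray []
module [(0.94, [0.5924, -0.2169, -0.0032]), (0.65, [0.5784, -0.3121, -0.0011])]
heat_sink [(0.85, [0.6156, 0.0369, 0.0064])]
orange_tray [(0.57, [0.6175, 0.0054, -0.0031]), (0.48, [0.5813, 0.3055, 0.0025])]
26.2333 [ 0.58123158 -0.29550365  0.22040462] [-9.00018103e+01 -1.94070459e-02 -9.26478017e+00]
```

View pics/w6o.png

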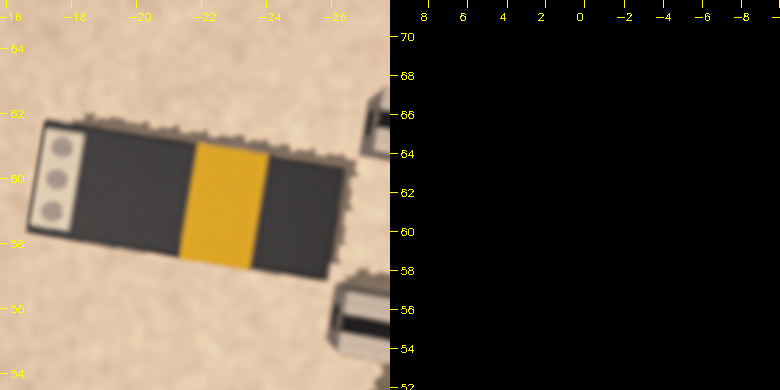

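```bash
python3 - <<'E'
from rig import env,cams
from h import *
s=env.state();print(s["ee_pos"],goto(s,.594,-.217,.092,-8.6))
E
```

```text
[ 0.58123158 -0.29550365  0.22040462] (array([-1.000e-02,  1.284e+01,  7.950e+00]), np.float64(-0.7))
```

Emit:
send_rows:
  series: "7 0 0 4 -0.7;7 0 1 8 -0.7;7 0 4 8 -0.7;7 0 8 8 -0.7;7 0 11 8 -0.7;7 0 12.5 8 -0.7;7 0 12.8 8 -0.7;7 0 12.8 8 -0.7;2.6 0 12.8 8 -0.7;2.6 0 12.8 8 -0.7"
  force: 25

```text
clock: 27.07
ee_pos: [0.5949, -0.2181, 0.0947]
tcp_rot: [-90.1, -0.2, -8.7]
wrist_force: [-0.3, -0.2, -0.3]
grip_width: 0.0601
```

Emit:
send_rows:
  series: "2.6 0 0 0 0;2.6 0 0 0 0;2.6 0 0 0 0;2.6 0 0 0 0;2.6 0 0 0 0;2.6 0 0 0 0;2.6 0 0 0 0"

```text
clock: 27.65
ee_pos: [0.594, -0.2179, 0.0929]
tcp_rot: [-90.0, -0.0, -8.7]
wrist_force: [-1.6, -1.0, 4.2]
grip_width: 0.0358
```

```bash
python3 - <<'E'
from rig import env,cams
from h import *
cams.camera("scene")
s=env.state();print(s["grip_width"],s["ee_pos"],s["tcp_rot"],s["wrist_force"])
E
```

```text
0.03601354122977737 [ 0.59406193 -0.21788837  0.09290945] [-9.00198898e+01 -4.96380151e-02 -8.66044835e+00] [-1.21687931 -0.0320332   5.7375516 ]
```

Emit:
send_rows:
  series: "2.6 0 -0.3 0 0;2.6 0 -1 0 0;2.6 0 -2.5 0 0;2.6 0 -5 0 0;2.6 0 -8 0 0;2.6 0 -10 0 0;2.6 0 -10 0 0"

```text
clock: 28.28
ee_pos: [0.5954, -0.2183, 0.1982]
tcp_rot: [-90.1, -0.5, -8.7]
wrist_force: [0.6, 0.1, -1.1]
grip_width: 0.0357
```

```bash
python3 - <<'E'
from rig import env,cams
from h import *
c=cams.camera("scene");cv2.imwrite("pics/s3.png",c["frame"][:,:,::-1])
cams.camera("top")
s=env.state();print(s["grip_width"],s["ee_pos"],s["tcp_rot"],s["wrist_force"],goto(s,.6225,-.0358,.19,-83.7))
E
```

```text
0.03569077549230824 [ 0.59405556 -0.21773918  0.19222744] [-9.00129697e+01 -5.82606948e-02 -8.65263919e+00] [-0.3876215   0.39341494 -0.93502437] (array([ 0.07,  0.22, 18.41]), np.float64(75.0))
```

View pics/s3.png

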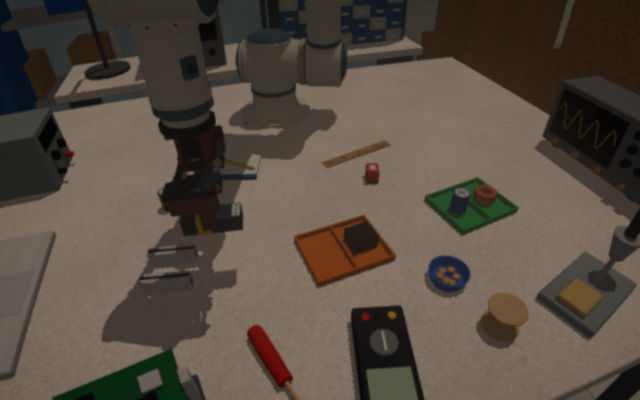

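Emit:
send_rows:
  series: "2.6 0 0 1 7;2.6 0 0 3 14;2.6 0 0 5 21;2.6 0 0 7 28;2.6 0 0 9 35;2.6 0 0 11 42;2.6 0 0 13 49;2.6 0 0 15 56;2.6 0 0 17 63;2.6 0 0 18.4 70"

```text
clock: 29.22
ee_pos: [0.6207, -0.0339, 0.1885]
tcp_rot: [-90.3, 0.1, -78.9]
wrist_force: [1.2, 0.3, -1.7]
grip_width: 0.036
```

Emit:
send_rows:
  series: "2.6 0 0 0 5;2.6 0 0 0 5;2.6 0 0 0 5;2.6 0 0 0 5"

```text
clock: 29.55
ee_pos: [0.621, -0.0362, 0.1903]
tcp_rot: [-90.2, 0.0, -83.5]
wrist_force: [-0.6, -0.4, -1.3]
grip_width: 0.0357
```

```bash
python3 - <<'E'
from rig import env,cams,spotter
from h import *
c=cams.camera("wrist");cv2.imwrite("pics/w7.png",c["frame"][:,:,::-1])
for l in ("module","heat_sink","orange_tray"): print(l,[(d["p"],d["at"]) for d in spotter.landmark_of("wrist",l)][:2])
s=env.state();print(s["grip_width"],s["ee_pos"],s["tcp_rot"],s["wrist_force"],goto(s,.6225,-.0358,.0965,-83.7))
E
```

```text
module [(0.59, [0.6229, -0.037, 0.094])]
heat_sink [(0.65, [0.6111, 0.0379, 0.0032])]
orange_tray [(0.88, [0.6206, -0.0029, 0.0036])]
0.03565452813052487 [ 0.62145272 -0.03630677  0.19185744] [-9.00200190e+01  4.88991393e-03 -8.36443013e+01] [-0.16975055  0.79937293 -1.77851098] (array([-0.04,  9.54,  0.11]), np.float64(0.1))
```

View pics/w7.png

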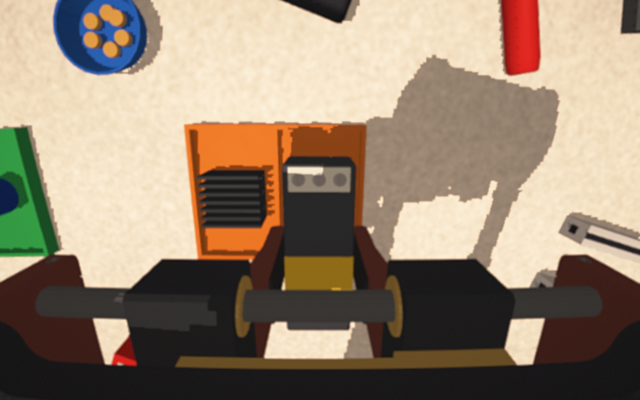

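Emit:
send_rows:
  series: "2.6 0 2 0.1 0;2.6 0 5 0.1 0;2.6 0 7.5 0.1 0;2.6 0 8.8 0.1 0;2.6 0 9.2 0.1 0;2.6 0 9.3 0.1 0;2.6 0 9.3 0.1 0;2.6 0 9.3 0.1 0"

```text
clock: 30.42
ee_pos: [0.6235, -0.0358, 0.1012]
tcp_rot: [-89.8, -0.0, -83.7]
wrist_force: [-0.1, 0.5, -1.2]
grip_width: 0.0358
```

Emit:
send_rows:
  series: "2.6 0 0.05 0 0;2.6 0 0.1 0 0;2.6 0 0.1 0 0;2.6 0 0.1 0 0"

```text
clock: 30.75
ee_pos: [0.6227, -0.0357, 0.0985]
tcp_rot: [-90.0, -0.0, -83.7]
wrist_force: [-0.2, -0.9, -1.5]
grip_width: 0.0359
```

Emit:
send_rows:
  series: "2.6 0 0.05 0 0;2.6 0 0.1 0 0;2.6 0 0.1 0 0;2.6 0 0.1 0 0"

```text
clock: 31.08
ee_pos: [0.6225, -0.0357, 0.097]
tcp_rot: [-90.0, 0.0, -83.7]
wrist_force: [0.1, -0.4, -1.6]
grip_width: 0.0358
```

Emit:
send_rows:
  series: "2.6 0 0.05 0 0;2.6 0 0.05 0 0;2.6 0 0.05 0 0"

```text
clock: 31.33
ee_pos: [0.6226, -0.0357, 0.0969]
tcp_rot: [-90.0, -0.0, -83.7]
wrist_force: [-1.4, -0.0, 1.5]
grip_width: 0.0358
```

Emit:
send_rows:
  series: "4.2 0 0 0 0;4.2 0 0 0 0;4.2 0 0 0 0;4.2 0 0 0 0;4.2 0 -0.5 0 0;4.2 0 -1.5 0 0;4.2 0 -4 0 0;4.2 0 -8 0 0;6 0 -11 0 0;6 0 -11 0 0"

```text
clock: 32.17
ee_pos: [0.6248, -0.0359, 0.2169]
tcp_rot: [-89.2, -0.2, -83.7]
wrist_force: [0.5, 0.3, 0.9]
grip_width: 0.052
```

Emit:
send_rows:
  series: "6 0 -2 -4 0;6 0 -4 -8 0;6 0 -6 -12 0;6 0 -8 -16 0;6 0 -10 -20 0;6 0 -10 -22 0;6 0 -10 -22 0;6 0 -10 -22 0;6 0 -10 -22 0"

```text
clock: 32.92
ee_pos: [0.4041, -0.06, 0.3069]
tcp_rot: [-89.9, -0.0, -83.7]
wrist_force: [0.5, 0.3, 0.7]
grip_width: 0.0603
```

```bash
python3 - <<'E'
from rig import env,cams,spotter
from h import *
L="green_tray orange_tray module heat_sink coil blue_cap black_cap relay".split()
for n in ("top","scene","wrist"):
    c=cams.camera(n);cv2.imwrite(f"pics/{n}9.png",c["frame"][:,:,::-1])
    if n!="wrist":
        for l in L: print(n,l,[(d["p"],d["at"]) for d in spotter.landmark_of(n,l)][:2])
    if n=="top": cv2.imwrite("pics/o9.png",np.hstack([ortho(c,.62,0,.014,.1,390),ortho(c,.58,.3,.014,.1,390)]))
s=env.state();print(s["clock"],s["ee_pos"],s["tcp_rot"])
E
```

```text
top green_tray [(0.58, [0.581, 0.3014, -0.0022])]
top orange_tray [(0.62, [0.6136, -0.0015, 0.0027])]
top module [(0.95, [0.6279, -0.0318, -0.0009])]
top heat_sink [(0.92, [0.6154, 0.0378, 0.0046])]
top coil [(0.58, [0.5772, 0.3394, 0.0049])]
top blue_cap [(0.59, [0.586, 0.2654, -0.0016]), (0.29, [0.6176, 0.0378, 0.0044])]
top black_cap []
top relay [(0.52, [0.4253, 0.1427, 0.0012])]
scene green_tray [(0.84, [0.58, 0.3064, 0.002]), (0.49, [0.5792, -0.3108, -0.002])]
scene orange_tray [(0.91, [0.62, 0.0047, -0.0016])]
scene module [(0.63, [0.6237, -0.0361, 0.0011]), (0.32, [0.4232, 0.1437, 0.0034])]
scene heat_sink [(0.62, [0.6159, 0.0401, 0.0068]), (0.38, [0.6235, -0.0371, 0.0014])]
scene coil [(0.81, [0.577, 0.3437, 0.004])]
scene blue_cap [(0.91, [0.5882, 0.268, 0.0063]), (0.68, [0.6175, 0.0017, 0.0018])]
scene black_cap [(0.84, [0.3815, -0.3113, 0.0015])]
scene relay [(0.79, [0.4223, 0.14, 0.0013]), (0.21, [0.5813, 0.3034, 0.0005])]
33.8667 [ 0.40388883 -0.06001407  0.30670629] [-8.99899688e+01 -3.56560848e-03 -8.36581252e+01]
```

View pics/o9.png

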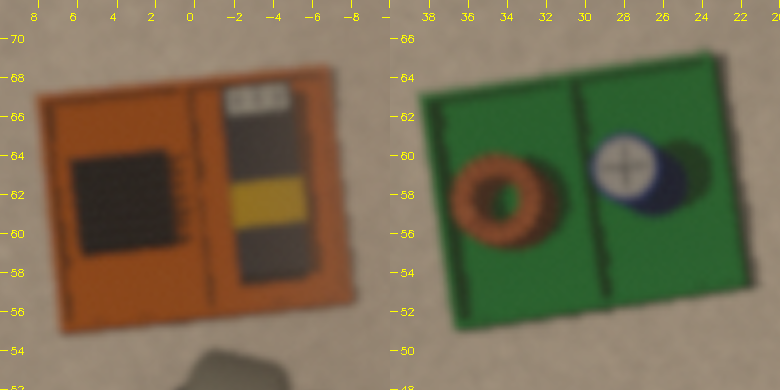

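View pics/scene9.png

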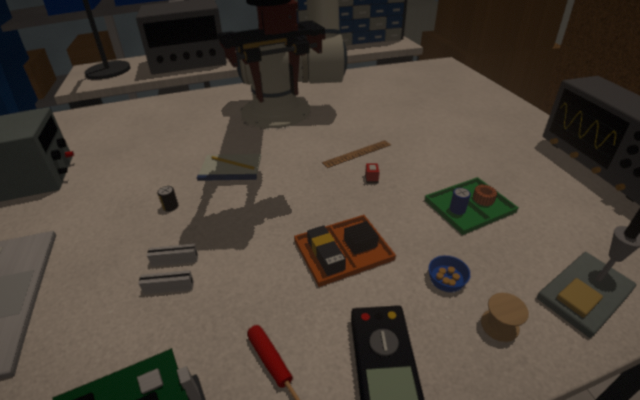

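View pics/wrist9.png

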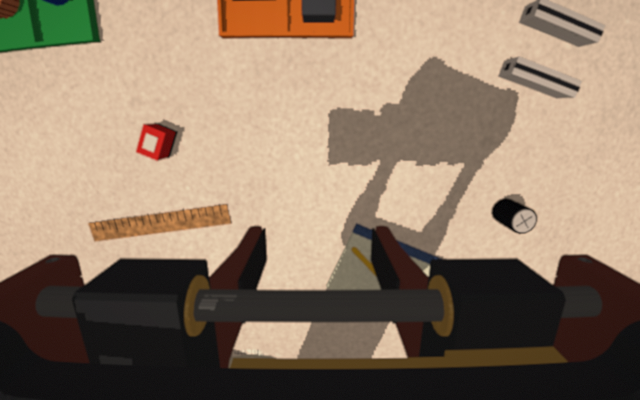

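```bash
python3 - <<'E'
from rig import env
print(env.finish_job())
E
```

```text
the job is handed in; nothing more can be done
None
```

Both lab kits are made up and the job is handed in, at about 34 s on the robot's clock against the 128 s limit.

- **Module:** I pushed it endways out of the rails before moving anything else, then gripped it and set it in the orange tray last.
- **Green tray:** the blue capacitor and the coil each stand in their own bay.
- **Orange tray:** the heat sink and the module each lie in their own bay.
- **Setting down:** I lowered each part until the wrist force showed it touching the tray floor (between 1.5 and 6 N). I then opened the fingers and lifted clear.

**Last checks:**
- The top and scene pictures show all four parts upright, clear of the bay walls, with the arm touching nothing.
- The networks' positions agree with where I set the parts to within about 7 mm, inside the room each bay leaves.
- The relay and the black capacitor are where they started. The final top-camera search missed the black capacitor, but the scene and wrist pictures both show it.
- While I was grasping, positions measured from the wrist camera ran 3–4 mm further in +y than the other cameras gave, so I used values in between.

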